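Open the ratchet stop of a shelf rack

ROBOT

A 6-joint arm with a two-finger parallel gripper is mounted at the origin on the work surface. World frame = base frame: x ahead of the robot, y to its left, z up, the work surface at z = 0. Lengths are in m, angles in degrees, forces in N, time in s.
With the tool pointing down it reaches from about 0.225 to 0.725 m from the base axis. Payload 3.1 kg.
Tool frame: the origin (TCP) lies at the very end of the fingers, on their centre line; the grasp point (between the pads) lies 19 mm behind it; z points along the fingers, y is the line along which they close (so a half turn about z gives the same grasp; the last joint's range is limited). The gripper opens to 85 mm and grips with 20 to 120 N. Pads are 22 mm wide; open, the fingers measure 114 mm over their backs; the gripper's body (76 mm by 85 mm) begins 54 mm behind the grasp point. The pads swing forward as they close: fully open they stand 13 mm farther back than shut.
Start: joints at [66.131, 2.75, 5.684, 92.934, 0, 82.678], TCP at [0.15, 0.503, 0.231] pointing down, gripper open.
Joint ranges: [-166.93, 166.93], [-56.73, 111.36], [-69.38, 81.34], [-121.58, 131.49], [-85.45, 84.26], [-180, 180]. Speed limits (degrees/s): [159.86, 159.86, 180, 180, 180, 180].

INTERFACE

Orientations are given as [roll, pitch, yaw] about the fixed x, y, z axes, in that order (R = Rz(yaw) Ry(pitch) Rx(roll)).
In Python, from rig import read_state, capture, hand_in gives the robot as it stands.
- The arm moves only by the tool carry_out, never from a script. Its arguments are lists of equal length, an entry for each row: "delta_rot": the turn, a rotation vector about the tool's x, y, z in degrees, a list of three; "delta_pos": the shift along the tool's x, y, z in m, a list of three; "jaw": the closure, from 0 (fully open) to 1 (shut). In form: {"delta_rot": [[ax, ay, az], ...], "delta_pos": [[tx, ty, tz], ...], "jaw": [jaw, ...]}. A call has 1 to 5 rows; each row is the pose to reach, as a shift and turn from the pose commanded when the call began, along the tool's axes at that moment; what a row does not reach only later rows make up. A row lasts 1/10 s, in which the tool goes at most 50 mm and 8.59 degrees, less where a joint would pass 70% of its speed; a pose out of reach is approached as far as the arm can. A call with a gripper value outside its range is refused whole. The fingers move at their own pace and stop on an object; "newtons" is the grip in N (left out, the last holds). Time passes only in rows, so rows that repeat a pose let the fingers close. It gives the time, the measured TCP pose, the force, the opening and the grip force at its end, in the units of the state.
- read_state(): the state, without advancing time (a new reading comes with each control period).
- capture(name): name is "side" or "top" or "wrist"; returns a dict with "pixels" (400x640x3 uint8, red, green, blue), "K" (3x3 intrinsics, pixels), "pose" (4x4, takes a point from camera to world coordinates); the wrist camera has in their place "tool_from_camera" (4x4, takes a point from camera to tool coordinates, whose origin is the TCP and whose axes are the flange's). Camera axes: x right, y down, z forward; pixel columns grow to the right and rows downward; lengths in m; the calibration is good to about 2 mm. The wrist camera is an equidistant fisheye: a pixel r from the principal point sees the ray r / f radians off the axis. A picture is of the moment at which its call begins: read the wrist's pose just before it. There is no depth.
- hand_in(): hands the job in; it is judged then, once.
The state is a dict: "t": time; "joint_pos": joint angles; "dq": joint speeds; "joint_torque": joint torques, N m; "eef_pos": TCP position; "eef_rot": TCP orientation; "ft_force": force on the tool from outside, world axes, zero at the start; "wrist_torque": the same for the moment, N m; "grip_width": opening from 0.0 (shut) to 1.0 (fully open); "grasp_force": force on a finger pad.
Only numpy, scipy, OpenCV 4.12 (cv2) and the standard library are available. Lean on these libraries where they do the work, as an engineer would, in place of code of your own. Each camera call takes 0.05 s, during which the arm holds its last target. There are 200 camera calls.

TASK

Make room in the small shelf rack for more boxes: press down the release button on its sliding stop and, keeping it pressed, push the stop back along the toothed bar, away from the two card boxes, until it is fully home against the block at the bar's end; then take the finger off so that the button springs up and the ratchet holds again. Nothing is to be gripped or lifted: leave the two boxes standing where they are in the rack, and do not disturb the glass votive jar or the deodoriser puck (its lid has a button too, not the one meant).

Things in the scene. Friction and masses are not known exactly. Their poses are not given: they have to be found in the camera images.
- rack: Ratchet shelf rack, fixed: grey base plate 325 x 125 mm, 4 mm thick, with a level steel bar along one long side (16 mm wide, top 34 mm above the shelf, saw teeth of 8 mm pitch underneath). Origin on the shelf surface under the bar's axis; x along the bar the way the stop is pushed back (opens), z up, y across, away from the boxes, which stand on the base plate at y -90 to -14 mm.
- end_block (a point): Centre of the near face of the block at the bar's end, where the stop comes to rest: 135 mm along the rack's x from its origin, 23 mm above the shelf. Block 34 mm wide, 42 mm high. At the bar's other end, x -166 to -160 mm, a fixed end plate 85 mm high holds the boxes.
- stop (a joint): How far the sliding stop is back along the bar, m: 0 nearest the boxes, 0.120 fully home at the end block. The ratchet lets it click towards the boxes (some 5 N) but blocks it the other way, however hard it is pushed, unless the button is down. Then it slides with under 1 N and stays where left. When the button is let up within 5 mm of home, the pawl draws the stop into the last notch, home.
- push_face (a point): On the stop's push face, mid-width, 55 mm above the shelf. The stop is a grey carriage 34 mm wide astride the bar; along the rack's x come its upright jaw plate, the button, and a hump (30 mm long, 66 mm high) whose face towards the boxes is the push face (40 to 66 mm high). A finger on the button moving along x comes to bear on it; friction on the button may take the stop along sooner.
- plate_top (a point): Top edge of the stop's jaw plate, on its side towards the boxes, 67 mm before the push face, 85 mm above the shelf. The plate is 5 mm thick and spans y -94 to 17 mm in the rack. Between plate and push face a well 62 mm long, open at both sides, leaves room for a finger over the button.
- release (a joint): How far the release button is pressed, m: 0 up, 0.008 at its bottom stop. Goes straight down against a spring (3.5 N at the top, 7 N at the bottom). The ratchet is surely free from 0.0045 on and catches again when the button is let up. At the start it may sit up to 4 mm down, if the pawl happens to rest on the tip of a tooth.
- release_top (a point): Centre of the top of the release button, a ribbed cap 32 mm (along the bar) x 26 mm; 52 mm above the shelf when up, 44 mm when fully down. It travels with the stop, its centre 20 mm before the push face.
- box_a: Card box standing upright next to the fixed end plate: 36 mm along the bar, 76 mm across, 90 mm high, 0.16 kg, loose. Origin at the centre of its underside, 4 mm above the shelf on the base plate. Stays as it is.
- box_b: A second card box of the same size beside it, on the stop's side. Stays as it is.
- jar: Empty glass votive jar, loose: 64 mm across, 62 mm high, on the shelf past the bar's end block. Origin at the centre of its underside. Leave alone.
- puck: White plastic shoe-deodoriser puck, loose: 72 mm across, 30 mm high with the button on its lid, on the shelf beside the bar, on the side away from the boxes. Origin at the centre of its underside. Leave alone.
Not all that is in view belongs to the job. What is shaped like the box_b but orange is not meant. Leave any black or red look-alike of the box_a alone.

How it is judged (in metres and radians):
On the way, in this order (a step that is already met when the one before it is completed fails the run):
1. the release button is pressed down, freeing the ratchet (value of joint release above 0.0045 m), for 0.15 s.
2. the stop is pushed fully home against the end block (value of joint stop above 0.115 m), for 0.1 s.
At the end, for the whole second after the job is handed in: The stop stands within 5 mm of the end block's position (joint above 0.115), the release button is up again (within 2 mm), and both boxes, the jar and the puck stand upright within 15 mm of where they were (value of joint stop above 0.115 m and value of joint release below 0.002 m and angle between each of box_a, box_b, jar, puck's own z axis and vertical below 0.1 rad and distance of each of box_a, box_b, jar, puck from where it was at the start of the episode below 0.015 m); the robot touches nothing.
It fails at once if a box in the rack was shoved, tipped or lifted (distance of any of box_a, box_b from where it was at the start of the episode above 0.025 m or angle between any of box_a, box_b's own z axis and vertical above 0.25 rad).
It fails at once if the jar or the puck was shoved, tipped or lifted (distance of any of jar, puck from where it was at the start of the episode above 0.025 m or angle between any of jar, puck's own z axis and vertical above 0.25 rad).
It also fails if it takes over 32 s, if anything falls off the work surface, if the arm or the gripper's body presses on something with over 40 N, if the wrist force passes 120 N, or if a joint passes its speed limit or range.

## Working session

There is one attempt and no reset: what is moved stays moved. The work goes in short steps, Python scripts to look and compute and a tool call to move; the robot and the scene stay as the last step left them, time stands still between calls to the robot, and variables do not carry over. Pictures are saved under pics/ and viewed, at most 10 in all, crops included, and the job is handed in when it is done.

Besides the shell and the picture viewer there is one more tool, called after "Request:" as name(argument=value, ...), one argument or row to a line, values as JSON. carry_out: Moves the arm, as the interface text tells. Its arguments: {"type":"object","properties":{"delta_rot":{"type":"array"},"delta_pos":{"type":"array"},"jaw":{"type":"array"},"newtons":{"type":"number"}},"required":["delta_rot","delta_pos","jaw"]}

```bash
mkdir -p pics; python3 - <<'E'
from rig import *
import cv2,numpy as np,pickle
s=read_state();print({k:np.round(s[k],3).tolist() for k in s})
d={}
for n in("side","top"):
    c=capture(n);d[n]=c;cv2.imwrite(f"pics/{n}.png",c["pixels"][:,:,::-1]);print(n,c["K"],c["pose"])
pickle.dump(d,open("c.pkl","wb"))
E
```

```text
{'t': 0.0, 'joint_pos': [66.131, 2.793, 5.591, 92.931, -0.002, 82.679], 'dq': [-0.035, 0.051, 0.066, -0.036, 0.034, -0.014], 'joint_torque': [0.002, -33.877, 32.002, 0.02, 0.0, 0.0], 'eef_pos': [0.149, 0.503, 0.23], 'eef_rot': [-179.868, -0.015, 163.452], 'ft_force': [-0.564, 0.446, -0.206], 'wrist_torque': [0.045, -0.063, -0.044], 'grasp_force': 0.0, 'grip_width': 1.001}
side [[364.1872407    0.         325.20264672]
 [  0.         364.1872407  201.22452511]
 [  0.           0.           1.        ]] [[ 0.99513409 -0.04061336  0.08977027  0.44715364]
 [-0.09729958 -0.54859777  0.83040549 -0.5552084 ]
 [ 0.01552221 -0.83509942 -0.54988     0.50157081]
 [ 0.          0.          0.          1.        ]]
top [[474.97038635   0.         320.80908316]
 [  0.         474.97038635 194.36467264]
 [  0.           0.           1.        ]] [[ 0.00131678 -0.98251896  0.18615788  0.35052774]
 [-0.99995709 -0.00300067 -0.00876402  0.06560187]
 [ 0.00916942 -0.18613835 -0.98248076  1.02047607]
 [ 0.          0.          0.          1.        ]]
```

View pics/top.png

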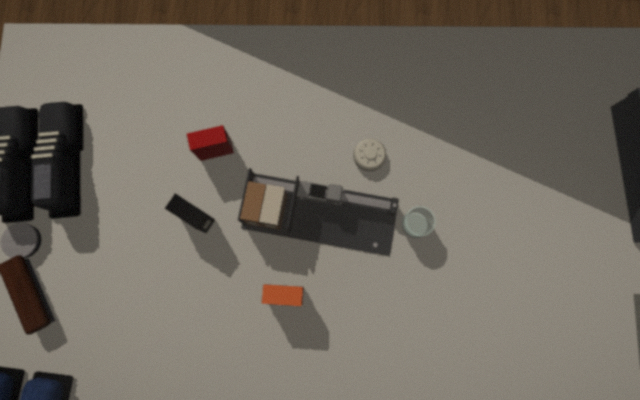

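View pics/side.png

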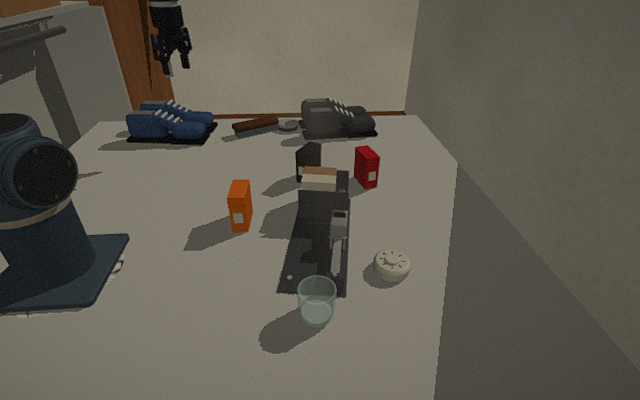

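The top view shows the rack at about (240–398, 170–255): the boxes are at the left, the stop at (295–340, 192), the end block near (393, 203), the jar at (419, 222) and the puck at (370, 154). Button candidates are the dark cap on the stop at (318, 191) and the puck's lid button at (370, 152). The cap on the stop matches the description. The red, black and orange boxes are distractors. Next I'll crop in close.

```bash
python3 - <<'E'
import cv2
a=cv2.imread("pics/top.png")[160:265,230:440];b=cv2.imread("pics/side.png")[160:330,270:420]
f=lambda x,k:cv2.convertScaleAbs(cv2.resize(x,None,fx=k,fy=k,interpolation=cv2.INTER_CUBIC),alpha=1.8,beta=10)
cv2.imwrite("pics/topc.png",f(a,3.8));cv2.imwrite("pics/sidec.png",f(b,3.5))
E
```

```text
(no output)
```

View pics/topc.png

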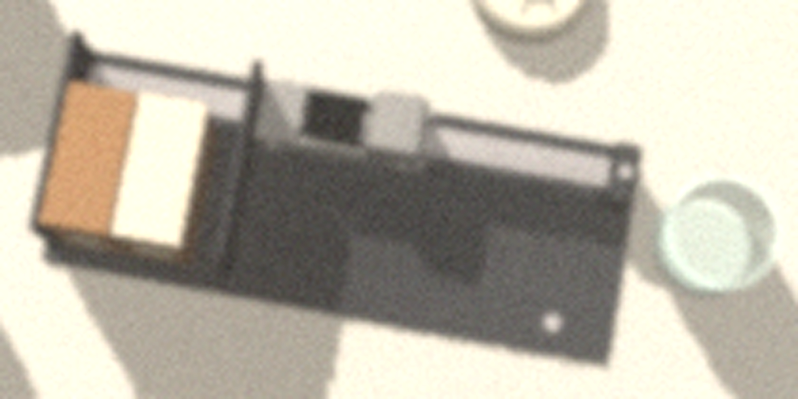

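View pics/sidec.png

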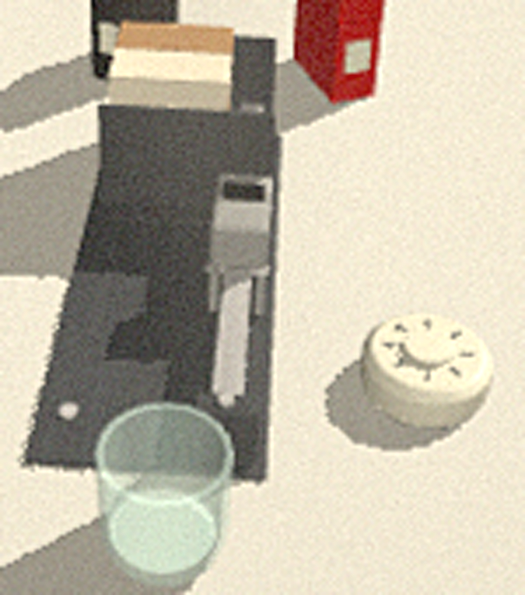

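The crop confirms the choice: the dark cap has its centre at crop pixel (335, 117) and sits between the jaw plate and the light hump. I'll fit the rack pose and the stop position by least squares.

```bash
cat >h.py <<'E'
import numpy as np,pickle,cv2
from scipy.optimize import least_squares
d=pickle.load(open("c.pkl","rb"))
def proj(n,p):
    c=d[n];T=c["pose"];q=(np.atleast_2d(p)-T[:3,3])@T[:3,:3]@c["K"].T
    return q[:,:2]/q[:,2:]
def back(n,px,z):
    c=d[n];T=c["pose"];r=T[:3,:3]@np.linalg.solve(c["K"],[*px,1]);return T[:3,3]+r*(z-T[2,3])/r[2]
tu=lambda x,y:(x/3.8+230,y/3.8+160)
su=lambda x,y:(x/3.5+270,y/3.5+160)
E
python3 - <<'E'
from h import *
# crop px, rack xyz mm, moves with stop
R=[("top",tu(70,82),(-160,-14,94),0),("top",tu(138,92),(-124,-14,94),0),("top",tu(112,235),(-124,-90,94),0),("top",tu(208,100),(-88,-14,94),0),("top",tu(183,250),(-88,-90,94),0),("top",tu(40,228),(-160,-90,94),0),
("top",tu(258,65),(-79.5,17,85),1),("top",tu(335,117),(-35,0,50),1),("top",tu(400,121),(0,0,66),1),("top",tu(613,170),(135,0,42),0),
("side",su(245,191),(-35,0,50),1),("side",su(243,218),(0,0,66),1)]
rk=np.array([r[2] for r in R])/1e3;m=np.array([r[3] for r in R])
px=np.array([r[1] for r in R])
def world(v):
    P=rk.copy();P[:,0]+=m*v[3];c,s=np.cos(v[2]),np.sin(v[2])
    return np.c_[v[0]+c*P[:,0]-s*P[:,1],v[1]+s*P[:,0]+c*P[:,1],P[:,2]]
def f(v):
    w=world(v);return np.concatenate([proj(r[0],p)[0]-u for r,p,u in zip(R,w,px)])
r=least_squares(f,[.35,.05,-1.6,.02],x_scale=[.1,.1,.1,.01],loss="soft_l1")
print(r.x,np.degrees(r.x[2]));print(np.round(f(r.x).reshape(-1,2),1).tolist())
w=world(r.x);print("button",w[7],"hump",w[8],"endblock",w[9]);print(back("top",px[7],.05),back("side",px[10],.05),back("top",px[8],.066),back("side",px[11],.066))
print("puck",back("top",(369,154),.025),"jar",back("top",(419,222),.031))
E
```

```text
[ 0.53898236  0.04101902 -1.7349315   0.01342503] -99.40425261073702
[[0.2, 0.1], [0.1, 0.4], [-0.2, 0.2], [-0.5, 1.3], [-0.9, -0.7], [0.7, -1.0], [0.1, -1.7], [0.1, -0.3], [-0.1, -0.0], [0.7, -1.2], [-1.6, 3.0], [-1.4, -1.0]]
button [0.54250769 0.06230402 0.05      ] hump [0.53678872 0.02777442 0.066     ] endblock [ 0.51692347 -0.09216658  0.042     ]
[0.54197204 0.06247631 0.05      ] [0.54739272 0.07274695 0.05      ] [0.53672795 0.02749113 0.066     ] [0.53920979 0.02418352 0.066     ]
puck [ 0.62862664 -0.0477506   0.025     ] jar [ 0.47953883 -0.14963664  0.031     ]
```

Request:
carry_out(
  delta_rot=[
    [0,0,8],
    [0,0,16],
    [0,0,24],
    [0,0,32],
    [0,0,40],
  ],
  delta_pos=[
    [-0.04,-0.025,0],
    [-0.08,-0.05,0],
    [-0.12,-0.075,0],
    [-0.16,-0.1,0],
    [-0.2,-0.125,0],
  ],
  jaw=[1,1,1,1,1],
)

```text
t: 0.6
eef_pos: [0.3063, 0.3249, 0.2308]
eef_rot: [-180.0, 0.0, 123.2]
ft_force: [-0.1, 0.8, -0.2]
grip_width: 0.145
grasp_force: 0.0
```

```bash
cat >go.py <<'E'
import sys,numpy as np
from rig import read_state
from scipy.spatial.transform import Rotation as Ro
s=read_state();R=Ro.from_euler("xyz",s["eef_rot"],degrees=True)
t=np.array(list(map(float,sys.argv[1:4])));G=Ro.from_euler("xyz",[180,0,float(sys.argv[4])],degrees=True)
print("t",s["t"],"pos",np.round(s["eef_pos"],4),np.round(s["eef_rot"],2),"F",np.round(s["ft_force"],1),"grip",s["grip_width"])
print("dpos",np.round(R.inv().apply(t-s["eef_pos"]),4),"drot",np.round((R.inv()*G).as_rotvec(degrees=True),2))
E
python3 go.py .5422 .0623 .15 80.2
```

```text
t 0.6 pos [0.3063 0.3249 0.2308] [-1.7997e+02  1.0000e-02  1.2316e+02] F [-0.1  0.8 -0.2] grip 0.14505983591824043
dpos [-0.3489  0.0539  0.0808] drot [-3.000e-02  2.000e-02  4.296e+01]
```

Request:
carry_out(
  delta_rot=[
    [0,0,8],
    [0,0,16],
    [0,0,24],
    [0,0,32],
    [0,0,40],
  ],
  delta_pos=[
    [-0.045,0.007,0],
    [-0.09,0.014,0],
    [-0.135,0.021,0],
    [-0.18,0.028,0.01],
    [-0.225,0.035,0.02],
  ],
  jaw=[1,1,1,1,1],
)

```text
t: 1.1
eef_pos: [0.46, 0.1564, 0.211]
eef_rot: [180.0, -0.0, 83.1]
ft_force: [0.7, 0.5, 0.1]
grip_width: 0.002
grasp_force: 0.0
```

```bash
python3 go.py .5422 .0623 .13 80.2
```

```text
t 1.1 pos [0.46   0.1564 0.211 ] [ 1.7997e+02 -2.0000e-02  8.3110e+01] F [0.7 0.5 0.1] grip 0.0015958818532760737
dpos [-0.0836  0.0929  0.081 ] drot [ 0.03 -0.02  2.91]
```

Request:
carry_out(
  delta_rot=[
    [0,0,1],
    [0,0,2],
    [0,0,3],
    [0,0,3],
    [0,0,3],
  ],
  delta_pos=[
    [-0.028,0.031,0],
    [-0.056,0.062,0],
    [-0.0835,0.093,0],
    [-0.0835,0.093,0.04],
    [-0.0835,0.093,0.08],
  ],
  jaw=[1,1,1,1,1],
)

```text
t: 1.6
eef_pos: [0.5439, 0.063, 0.1313]
eef_rot: [179.8, -0.0, 80.3]
ft_force: [-0.4, 0.5, -0.0]
grip_width: 0.001
grasp_force: 0.0
```

```bash
python3 go.py .5422 .0623 .06 80.2; python3 - <<'E'
from rig import *
import cv2
from h import proj
import numpy as np
f=lambda x,k:cv2.convertScaleAbs(cv2.resize(x,None,fx=k,fy=k,interpolation=cv2.INTER_CUBIC),alpha=1.6,beta=10)
a=capture("side")["pixels"][150:300,270:420,::-1];b=capture("wrist")["pixels"][:,:,::-1]
im=np.zeros((450,800,3),np.uint8);im[:375,:375]=f(a,2.5);im[:400,380:]=f(b,1)[:,110:530]
cv2.imwrite("pics/m1.png",im)
E
```

```text
t 1.6 pos [0.5439 0.063  0.1313] [ 1.798e+02 -4.000e-02  8.030e+01] F [-0.4  0.5 -0. ] grip 0.0013117093724295517
dpos [-0.001  -0.0018  0.0713] drot [ 0.19 -0.04  0.1 ]
```

View pics/m1.png

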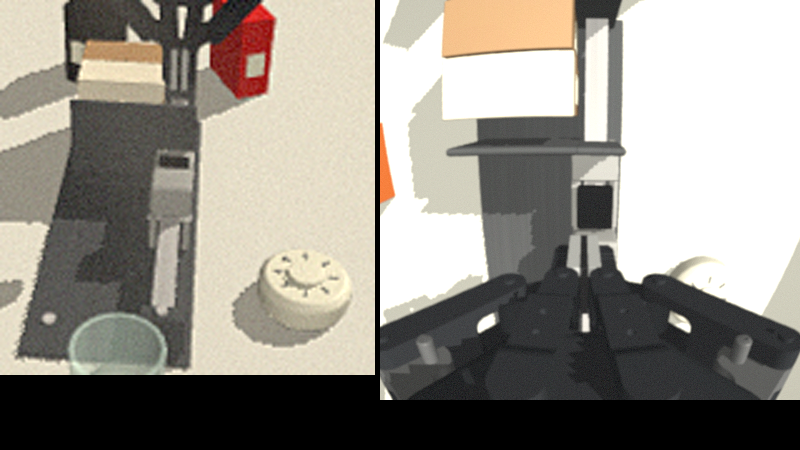

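```bash
python3 - <<'E'
from rig import *
import numpy as np
from scipy.spatial.transform import Rotation as Ro
s=read_state();c=capture("wrist");R=Ro.from_euler("xyz",s["eef_rot"],degrees=True).as_matrix();T=c["tool_from_camera"];K=c["K"]
def pt(u,v,z):
    x=np.array([u+.0-K[0,2],v-K[1,2]]);r=np.hypot(*x);th=r/K[0,0]
    d=R@T[:3,:3]@np.array([*(x/r*np.sin(th)),np.cos(th)]);o=R@T[:3,3]+s["eef_pos"];return o+d*(z-o[2])/d[2]
for n,u,v,z in[("btn",324,207,.05),("plate end",355,151,.085),("plate far",178,152,.085),("bar",326,30,.034),("bar2",326,130,.034),("hump",325,232,.066)]:print(n,pt(u,v,z).round(4))
E
```

```text
btn [0.5405 0.0651 0.05  ]
plate end [0.5649 0.1063 0.085 ]
plate far [0.4579 0.1252 0.085 ]
bar [0.5635 0.1934 0.034 ]
bar2 [0.5509 0.1185 0.034 ]
hump [0.539  0.0521 0.066 ]
```

Request:
carry_out(
  delta_rot=[
    [0,0,0],
    [0,0,0],
    [0,0,0],
    [0,0,0],
    [0,0,0],
  ],
  delta_pos=[
    [0,-0.002,0.03],
    [0,-0.002,0.055],
    [0,-0.002,0.07],
    [0,-0.002,0.073],
    [0,-0.002,0.075],
  ],
  jaw=[1,1,1,1,1],
)

```text
t: 2.25
eef_pos: [0.541, 0.065, 0.058]
eef_rot: [179.9, -0.0, 80.5]
ft_force: [0.5, -0.1, 0.2]
grip_width: -0.001
grasp_force: 0.0
```

```bash
python3 go.py .5417 .0635 .0465 80.3
```

```text
t 2.25 pos [0.541 0.065 0.058] [ 1.7986e+02 -2.0000e-02  8.0480e+01] F [ 0.5 -0.1  0.2] grip -0.0007369966353492683
dpos [-0.0014  0.0009  0.0115] drot [ 0.14 -0.02  0.18]
```

Request:
carry_out(
  delta_rot=[
    [0,0,0],
    [0,0,0],
    [0,0,0],
    [0,0,0],
    [0,0,0],
  ],
  delta_pos=[
    [0,0,0.003],
    [0,0,0.006],
    [0,0,0.008],
    [0,0,0.01],
    [0,0,0.011],
  ],
  jaw=[1,1,1,1,1],
)

```text
t: 2.75
eef_pos: [0.5412, 0.0648, 0.0467]
eef_rot: [179.8, -0.0, 80.5]
ft_force: [0.2, -0.0, 5.5]
grip_width: -0.002
grasp_force: 2.8
```

Request:
carry_out(
  delta_rot=[
    [0,0,0],
    [0,0,0],
    [0,0,0],
  ],
  delta_pos=[
    [0,0,0],
    [0,0,0],
    [0,0,0],
  ],
  jaw=[1,1,1],
)

```text
t: 3.05
eef_pos: [0.5412, 0.0648, 0.0467]
eef_rot: [179.8, -0.0, 80.5]
ft_force: [0.6, -0.7, 5.4]
grip_width: -0.001
grasp_force: 2.8
```

Request:
carry_out(
  delta_rot=[
    [0,0,0],
    [0,0,0],
    [0,0,0],
  ],
  delta_pos=[
    [0,0,0.001],
    [0,0,0.002],
    [0,0,0.002],
  ],
  jaw=[1,1,1],
)

```text
t: 3.35
eef_pos: [0.5412, 0.0648, 0.0448]
eef_rot: [179.8, -0.0, 80.5]
ft_force: [0.5, -0.3, 6.1]
grip_width: 0.005
grasp_force: 3.2
```

Request:
carry_out(
  delta_rot=[
    [0,0,0],
    [0,0,0],
    [0,0,0],
    [0,0,0],
    [0,0,0],
  ],
  delta_pos=[
    [-0.004,0,0],
    [-0.01,0,0],
    [-0.016,0,0],
    [-0.023,0,0],
    [-0.03,0,0],
  ],
  jaw=[1,1,1,1,1],
)

```text
t: 3.85
eef_pos: [0.5358, 0.0353, 0.0448]
eef_rot: [179.9, -0.1, 80.5]
ft_force: [0.2, 0.7, 5.9]
grip_width: 0.0
grasp_force: 3.2
```

Request:
carry_out(
  delta_rot=[
    [0,0,0],
    [0,0,0],
    [0,0,0],
    [0,0,0],
    [0,0,0],
  ],
  delta_pos=[
    [-0.008,0,0],
    [-0.016,0,0],
    [-0.024,0,0],
    [-0.032,0,0],
    [-0.04,0,0],
  ],
  jaw=[1,1,1,1,1],
)

```text
t: 4.35
eef_pos: [0.5287, -0.0042, 0.0446]
eef_rot: [179.9, -0.1, 80.5]
ft_force: [-0.3, 1.1, 6.4]
grip_width: 0.003
grasp_force: 3.2
```

Request:
carry_out(
  delta_rot=[
    [0,0,0],
    [0,0,0],
    [0,0,0],
    [0,0,0],
    [0,0,0],
  ],
  delta_pos=[
    [-0.006,0,0],
    [-0.012,0,0],
    [-0.017,0,0],
    [-0.021,0,0],
    [-0.025,0,0],
  ],
  jaw=[1,1,1,1,1],
)

```text
t: 4.85
eef_pos: [0.5242, -0.0289, 0.0444]
eef_rot: [180.0, -0.0, 80.5]
ft_force: [-1.9, 0.7, 6.6]
grip_width: -0.002
grasp_force: 3.3
```

Request:
carry_out(
  delta_rot=[
    [0,0,0],
    [0,0,0],
    [0,0,0],
    [0,0,0],
    [0,0,0],
  ],
  delta_pos=[
    [-0.002,0,0],
    [-0.004,0,0],
    [-0.006,0,0],
    [-0.008,0,0],
    [-0.01,0,0],
  ],
  jaw=[1,1,1,1,1],
)

```text
t: 5.35
eef_pos: [0.5227, -0.0373, 0.0443]
eef_rot: [180.0, -0.2, 80.5]
ft_force: [-0.6, 5.5, 6.0]
grip_width: -0.002
grasp_force: 3.3
```

Request:
carry_out(
  delta_rot=[
    [0,0,0],
    [0,0,0],
    [0,0,0],
    [0,0,0],
  ],
  delta_pos=[
    [-0.001,0,0],
    [-0.002,0,0],
    [-0.003,0,0],
    [-0.003,0,0],
  ],
  jaw=[1,1,1,1],
)

```text
t: 5.75
eef_pos: [0.5227, -0.0398, 0.0445]
eef_rot: [179.9, -0.3, 80.5]
ft_force: [-0.0, 4.9, 5.8]
grip_width: -0.0
grasp_force: 3.2
```

Request:
carry_out(
  delta_rot=[
    [0,0,0],
    [0,0,0],
    [0,0,0],
    [0,0,0],
    [0,0,0],
  ],
  delta_pos=[
    [-0.002,0,0],
    [-0.003,0,0],
    [-0.004,0,0],
    [-0.005,0,0],
    [-0.006,0,0],
  ],
  jaw=[1,1,1,1,1],
)

```text
t: 6.25
eef_pos: [0.5221, -0.0457, 0.0447]
eef_rot: [179.9, -0.3, 80.5]
ft_force: [0.8, 4.8, 6.8]
grip_width: 0.004
grasp_force: 3.2
```

```bash
python3 go.py .5417 .0635 .0465 80.3;python3 - <<'E'
from rig import *
import cv2,numpy as np
f=lambda x,k:cv2.convertScaleAbs(cv2.resize(x,None,fx=k,fy=k,interpolation=cv2.INTER_CUBIC),alpha=1.6,beta=10)
a=capture("side")["pixels"][160:310,265:415,::-1];b=capture("wrist")["pixels"][:,:,::-1]
im=np.zeros((450,800,3),np.uint8);im[:375,:375]=f(a,2.5);im[:400,380:]=f(b,1)[:,110:530]
cv2.imwrite("pics/m2.png",im)
E
```

```text
t 6.25 pos [ 0.5221 -0.0457  0.0447] [179.86  -0.27  80.53] F [0.8 4.8 6.8] grip 0.0042722880416747435
dpos [ 0.1109  0.0013 -0.0013] drot [ 0.14 -0.27  0.23]
```

View pics/m2.png

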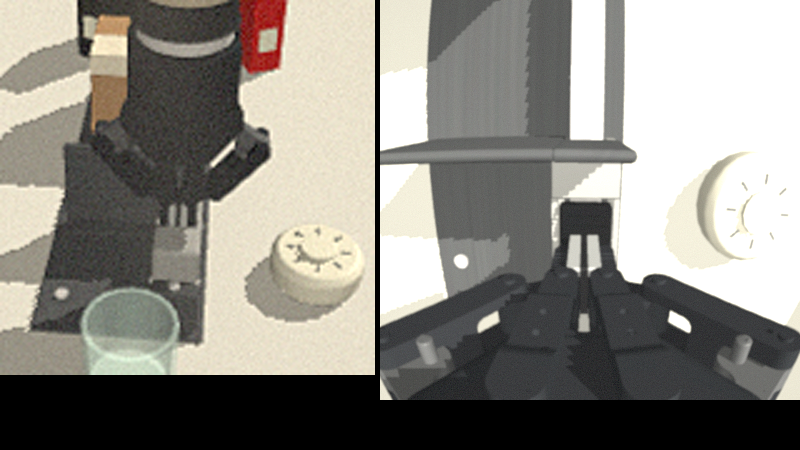

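The picture shows the stop close against the end block, with the jar and puck untouched. I'll push on until the finger bears on the push face, to be certain it is home.

Request:
carry_out(
  delta_rot=[
    [0,0,0],
    [0,0,0],
    [0,0,0],
    [0,0,0],
  ],
  delta_pos=[
    [-0.001,0,0],
    [-0.002,0,0],
    [-0.003,0,0],
    [-0.003,0,0],
  ],
  jaw=[1,1,1,1],
)

```text
t: 6.75
eef_pos: [0.5221, -0.0461, 0.0448]
eef_rot: [179.8, -0.6, 80.6]
ft_force: [2.6, 11.5, 6.8]
grip_width: 0.003
grasp_force: 6.8
```

Request:
carry_out(
  delta_rot=[
    [0,0,0],
    [0,0,0],
    [0,0,0],
    [0,0,0],
    [0,0,0],
  ],
  delta_pos=[
    [0,0,-0.004],
    [0,0,-0.009],
    [0,0,-0.013],
    [0.002,0,-0.02],
    [0.006,0,-0.03],
  ],
  jaw=[1,1,1,1,1],
)

```text
t: 7.25
eef_pos: [0.5198, -0.0441, 0.0718]
eef_rot: [-179.8, 0.0, 80.5]
ft_force: [0.7, 0.9, 0.2]
grip_width: -0.004
grasp_force: 0.0
```

Request:
carry_out(
  delta_rot=[
    [0,0,0],
    [0,0,0],
    [0,0,0],
    [0,0,0],
    [0,0,0],
  ],
  delta_pos=[
    [0,0,-0.03],
    [0,0,-0.06],
    [0,0,-0.1],
    [0,0,-0.14],
    [0,0,-0.14],
  ],
  jaw=[1,1,1,1,1],
)

```text
t: 7.75
eef_pos: [0.5246, -0.0458, 0.2211]
eef_rot: [179.3, 0.1, 80.4]
ft_force: [0.1, 0.6, -0.4]
grip_width: 0.001
grasp_force: 0.0
```

```bash
python3 - <<'E'
from rig import *
import cv2,numpy as np
f=lambda x,k:cv2.convertScaleAbs(cv2.resize(x,None,fx=k,fy=k,interpolation=cv2.INTER_CUBIC),alpha=1.6,beta=10)
a=capture("side")["pixels"][160:310,265:415,::-1];b=capture("wrist")["pixels"][:,:,::-1]
im=np.zeros((450,800,3),np.uint8);im[:375,:375]=f(a,2.5);im[:400,380:]=f(b,1)[:,110:530]
cv2.imwrite("pics/m3.png",im)
E
```

```text
(no output)
```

View pics/m3.png

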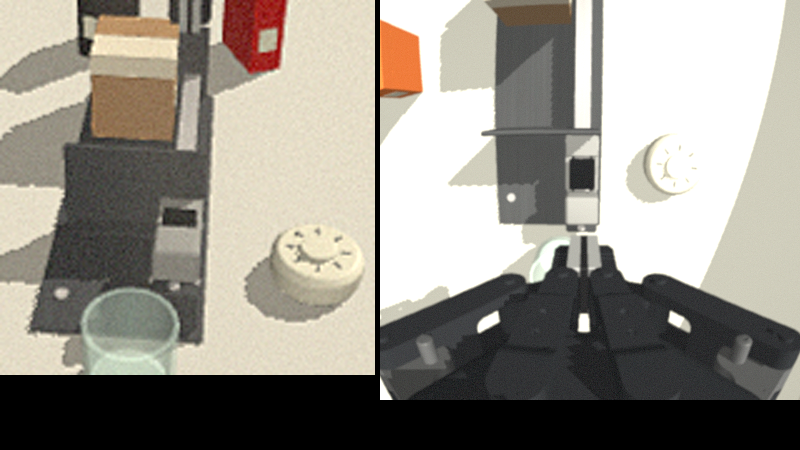

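The stop is home: its hump touches the end block in the wrist view at about (582, 225). The boxes, jar and puck stand undisturbed and the arm is clear.

```bash
python3 -c "
from rig import *
print(hand_in())"
```

```text
the job is handed in; nothing more can be done
None
```

I pressed the release button, pushed the stop back until it was blocked hard at the end block, and lifted off so the button could spring up. The boxes, jar and puck looked undisturbed in the last picture. I handed the job in at about 8 s; no verdict came back.

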